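# Lock the water filter's hatch with the flat key

### The job

The hatch of the water filter is shut but not locked. Take the flat key from its stand, put its blade into the slot of the round lock on the sloping hatch, push the lock in and turn it clockwise to its end so that it springs back out locked; then put the key back in its stand, blade down, and let go. Only the key may work the lock; do not force it, and leave the things standing round about where they are.

Things in the scene. Friction and masses are not known exactly. Their poses are not given: they have to be found in the camera images.
- filter_unit: white wedge-shaped worktop water filter, fixed, 200 (x) by 170 (y) mm, 50 high at its front (-x), 148 at the back; between, its face slopes up towards +x at 28 degrees from level and carries the hatch. Origin: centre of the underside, z up. A small steel spout sticks out 25 mm at its +y side
- lock_face (a point): centre of the top face of the lock's steel disc, 41 mm in diameter, 1 mm proud of its boss; moves and turns with it. z: the turning axis, out of the sloping face, 28 degrees from vertical; x: along the slot; y: across it. The slot runs right across the disc, 5.5 mm wide, 9 mm deep, with a flat floor
- lock_turn (a joint): turn of the disc, rad, clockwise seen facing it: 0 to 0.25 open, slot roughly up the slope; 1.57 = hard stop, slot level across the slope. A bayonet tooth blocks it at about 0.3 unless the disc is pushed in by more than 3.5 mm; from about 1.3 on it can spring out again and then cannot turn back. Friction 0.06 N m; 1 N m never needed
- lock_press (a joint): how far the disc is pushed in along its axis, m: 0 out, 0.007 stop; spring 5 N at first, 10 N at the stop
- key: flat key standing blade down in the stand, 132 mm long, 90 g, alike after half a turn about z. Origin: centre of the blade's tip; z from tip to handle, x along the blade's width, y its thickness. Steel blade 30 wide, 4 thick, 26 long (first 5 mm 2.6 thick), with 0.05 rad of play either way in the lock's slot; black collar 48 x 26 from 26 to 32 mm, which rests on the stand
- key_stand: wooden block 90 (x) x 60 (y) x 40 mm high, fixed, with a pocket 37 mm (x) by 10 mm (y) and 32 mm deep in the middle of its top. Origin: centre of the underside
- stand_mouth (a point): centre of the pocket's mouth, 40 mm above the worktop, axes as the stand's; with the key home its tip lies 26 mm below this point
- mug: blue mug 87 mm wide, 96 mm high; bystander. Origin: centre of the underside
- tin: small food tin, 57 mm diameter, 72 mm high; bystander. Origin: centre of the underside
- spice_jar: spice jar with red cap, 45 mm diameter, 106 mm high; bystander. Origin: centre of the underside
- lock_boss (a point): centre of the lock's grey round boss where it stands on the sloping hatch; fixed, 20 mm under lock_face. z out of the face, x up the slope. The boss is 64 mm in diameter, 19 high, with a well of 43 mm diameter in which the slotted disc sits. A small raised mark on the hatch to the left and right of it shows how the slot points when locked
- key_handle (a point): middle of the key's flat black handle, 96 mm from the tip, axes as the key's. The handle is 44 mm wide (x), 10 mm thick (y) and reaches from 60 to 132 mm; below it a neck 20 x 10 mm. Grip it across its thickness
Mind the look-alikes: they are no part of the job. Of the things shaped like the key, the black one is meant.

How it is judged:
By the outcome, as a careful person would: the job done as asked, in the order asked, and still so for the second after the job is handed in, with the robot touching nothing.
It also fails if it takes over 51 s, if anything falls off the work surface, if the arm or the gripper's body presses on something with over 40 N, if the wrist force passes 120 N, or if a joint passes its speed limit or range.

### The arm

A 7-joint arm with a two-finger parallel gripper is mounted at the origin on a cart in front of the work surface, level with it; the furniture and walls round the work are solid. World frame = base frame: x ahead of the robot, y to its left, z up, the work surface at z = 0. Lengths are in mm, angles in rad, forces in N, time in s.
With the tool pointing down it reaches from about 350 to 900 mm from the base axis. Payload 8.1 kg.
Tool frame: the origin (TCP) lies on the centre line of the jaws, within the pads' length; the fingertips stand 25 mm ahead of it and the grasp point (between the pads) lies 6 mm ahead of it; z points along the fingers, y is the line along which they close (so a half turn about z gives the same grasp; the last joint's range is limited). The gripper opens to 92 mm and grips with 3 to 60 N. Pads are 19 mm wide; open, the fingers measure 130 mm over their backs; the gripper's body (75 mm by 190 mm) begins 47 mm behind the grasp point.
Start: joints at [-1.405, 0.434, 0.025, 1.573, -0.012, 1.134, -0.075], TCP at [166.011, 602.562, 251.742] pointing down, gripper open.
Joint ranges: [-2.62, 2.62], [-0.44, 2.09], [-1.27, 1.32], [0.08, 2.57], [-1.32, 4.46], [0.12, 2], [-2.74, 2.74]. Speed limits (rad/s): [2.22, 2.22, 3.01, 3.01, 3.14, 3.14, 3.14].

### API

Orientations are given as [roll, pitch, yaw] about the fixed x, y, z axes, in that order (R = Rz(yaw) Ry(pitch) Rx(roll)).
In Python, from rig import arm gives the robot as it stands.
- The arm moves only by the shell command python3 -m crank 'ROWS' [OPENING] [FORCE]. ROWS is a JSON object of lists of equal length, an entry for each row: "delta_pos": the shift along the world's x, y, z in m, a list of three; "spin": the turn about the world's z in degrees. In form: {"delta_pos": [[x, y, z], ...], "spin": [spin, ...]}. A call has 1 to 5 rows; each row is the pose to reach, as a shift and turn from the pose commanded when the call began; what a row does not reach only later rows make up. A row lasts 1/10 s, in which the tool goes at most 50 mm and 8.59 degrees, less where a joint would pass 70% of its speed; a pose out of reach is approached as far as the arm can. A call with a gripper value outside its range is refused whole. OPENING is the gripper's target within -1 to 1 (shut at 1, half-way at 0, fully open at -1), set as the call begins (- or left out, the last holds). The fingers move at their own pace and stop on an object; FORCE is the grip in N (left out, the last holds). Time passes only in rows, so rows that repeat a pose let the fingers close. It gives the time, the measured TCP pose, the force, the opening and the grip force at its end, in the units of the state.
- arm.observe(): the state, without advancing time (a new reading comes with each control period).
- arm.grab_frame(name): name is "scene" or "top" or "wrist"; returns the picture (384x512x3 uint8, red, green, blue); there is no depth.
- arm.camera_info(name): a dict with "fx", "fy", "cx", "cy" (pixels), "dist_coeffs" ([k1, k2, p1, p2, k3] as OpenCV has them; the pictures are not rectified), "pose" (4x4, takes a point from camera to world coordinates). Camera axes: x right, y down, z forward; pixel columns grow to the right and rows downward; lengths in mm; the calibration is good to about 2 mm. A picture is of the moment at which its call begins: read the wrist's pose just before it. camera_info takes no time and is no camera call; for the wrist camera it gives the pose at the moment of the call.
- arm.hand_in(): hands the job in; it is judged then, once.
The state is a dict: "clock": time; "joints": joint angles; "joint_vel": joint speeds; "joint_torque": joint torques, N m; "position": TCP position; "orientation": TCP orientation; "force": force on the tool from outside, world axes, zero at the start; "torque": the same for the moment, N m; "opening": finger opening in mm; "finger_force": force on a finger pad.
Only numpy, scipy, OpenCV 4.12 (cv2) and the standard library are available. Lean on these libraries where they do the work, as an engineer would, in place of code of your own. Each camera call takes 0.05 s, during which the arm holds its last target. There are 200 camera calls.

## Working session

There is one attempt and no reset: what is moved stays moved. The work goes in short steps, Python scripts to look and compute and a shell command to move; the robot and the scene stay as the last step left them, time stands still between calls to the robot, and variables do not carry over. Pictures are saved under pics/ and viewed, at most 10 in all, crops included, and the job is handed in when it is done.

```bash
ls; mkdir -p pics; python3 - <<'E'
from rig import arm
import cv2,numpy as np
for n in("scene","top","wrist"):
    i=arm.camera_info(n);f=arm.grab_frame(n);cv2.imwrite(f"pics/{n}0.png",f[:,:,::-1])
    print(n,i["fx"],i["fy"],i["cx"],i["cy"],i["dist_coeffs"],np.round(i["pose"],3).tolist())
a=cv2.imread("pics/scene0.png");b=cv2.imread("pics/top0.png")
print(arm.observe())
E
```

```text
pics
scene 397.02387194346164 397.02387194346164 259.76373324958286 189.8305908267233 [0.03939556 0.         0.         0.         0.        ] [[0.724, -0.294, 0.624, -77.368], [-0.69, -0.297, 0.66, -680.052], [-0.009, -0.908, -0.418, 512.232], [0.0, 0.0, 0.0, 1.0]]
top 483.2829990656792 483.2829990656792 256.39854697167925 198.61664765644417 [-0.09257445  0.          0.          0.          0.        ] [[-0.029, -0.983, 0.183, 299.382], [-1.0, 0.03, 0.002, -28.278], [-0.008, -0.183, -0.983, 1500.438], [0.0, 0.0, 0.0, 1.0]]
wrist 288.5640308781426 288.5640308781426 256.18327216292175 186.83526917575196 [-0.04559341  0.          0.          0.          0.        ] [[0.265, 0.93, 0.255, 96.947], [0.964, -0.256, -0.071, 621.097], [-0.001, 0.265, -0.964, 384.439], [0.0, 0.0, 0.0, 1.0]]
{'clock': 0.15, 'joints': array([-1.40456636,  0.43508583,  0.02497979,  1.57386968, -0.01161474,
        1.13400474, -0.07510978]), 'joint_vel': array([ 0.00031003, -0.00200885, -0.00016368, -0.00401422,  0.00083052,
       -0.0015498 ,  0.0011012 ]), 'joint_torque': array([ 2.21170158e-03, -6.68263578e+01,  9.85971428e-01, -3.14694643e+01,
       -6.04903232e-02,  3.92616482e-02,  7.34875380e-05]), 'position': array([165.94939151, 602.19912777, 251.1181897 ]), 'orientation': array([-3.14037443e+00,  1.01264190e-04,  2.87267313e+00]), 'force': array([-0.94184861, -0.37621381, -0.49725743]), 'torque': array([-0.00628045,  0.03417641,  0.01876723]), 'finger_force': 0.0, 'opening': 91.84224534782174}
```

View pics/scene0.png

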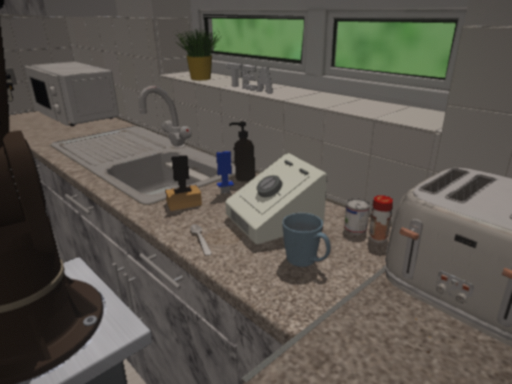

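View pics/top0.png

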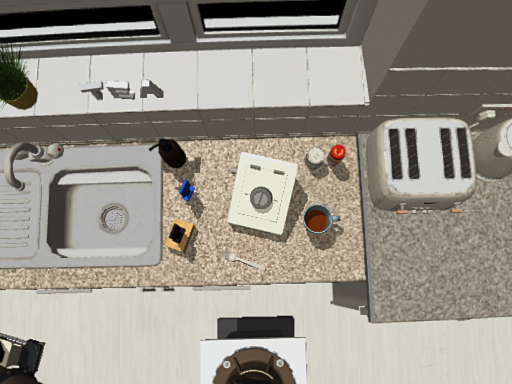

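Scene: the key in its wooden stand is at about (183,190), the filter with the lock at (269,185), and a blue look-alike at (225,168). Top: stand (180,236), lock (262,199), mug (318,219), blue look-alike (187,190), fork (243,262).

```bash
cat > h.py <<'E'
from rig import arm
import cv2,numpy as np
def K(i): return np.array([[i["fx"],0,i["cx"]],[0,i["fy"],i["cy"]],[0,0,1]]),np.array(i["dist_coeffs"])
def ray(i,p):
    k,d=K(i);q=cv2.undistortPoints(np.array(p,float).reshape(-1,1,2),k,d).reshape(-1,2)
    P=np.array(i["pose"]);return P[:3,3],np.c_[q,np.ones(len(q))]@P[:3,:3].T
def px2w(i,p,z):
    o,r=ray(i,p);return o+r*((z-o[2])/r[:,2])[:,None]
def w2px(i,X):
    k,d=K(i);T=np.linalg.inv(i["pose"]);r,_=cv2.Rodrigues(T[:3,:3])
    return cv2.projectPoints(np.array(X,float).reshape(-1,3),r,T[:3,3],k,d)[0].reshape(-1,2)
E
python3 - <<'E'
from h import *
i=arm.camera_info("top")
a=cv2.imread("pics/top0.png")[135:285,155:355]
cv2.imwrite("pics/t1.png",cv2.resize(a,None,fx=4,fy=4,interpolation=cv2.INTER_CUBIC))
for n,p,z in(("stand",(180,236),40),("lock",(262,199),115),("mug",(318,219),96)):print(n,px2w(i,[p],z).round(0))
E
```

```text
stand [[463. 211.  40.]]
lock [[556. -41. 115.]]
mug [[ 494. -204.   96.]]
```

View pics/t1.png

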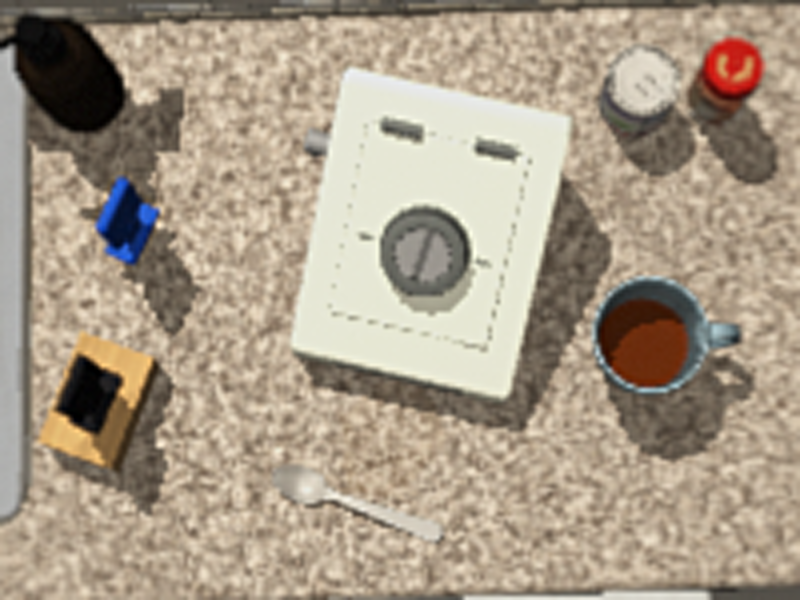

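The enlarged top view shows filter corners at (347,68), (571,118), (507,398) and (293,352), and the lock at (425,252) with its slot running from (412,282) to (432,230). The stand top's corners are (82,333), (157,355), (112,468) and (42,443). Next I fit poses to these.

```bash
python3 - <<'E'
from h import *
from scipy.optimize import least_squares as ls
i=arm.camera_info("top")
c=lambda P:np.array(P,float)/4+[155,135]-.375
def fit(M,P,x0):
    M=np.array(M,float)
    def W(v):
        s,k=np.sin(v[2]),np.cos(v[2]);return M@np.array([[k,s,0],[-s,k,0],[0,0,1]])+[v[0],v[1],0]
    r=ls(lambda v:(w2px(i,W(v))-c(P)).ravel(),x0);print(r.x.round(3),r.fun.round(1));return r.x
f=fit([[100,85,148],[100,-85,148],[-100,-85,50],[-100,85,50]],[(347,68),(571,118),(507,398),(293,352)],[556,-41,-.2])
s=fit([[45,30,40],[45,-30,40],[-45,-30,40],[-45,30,40]],[(82,333),(157,355),(112,468),(42,443)],[463,211,-.3])
s=np.sin(f[2]);k=np.cos(f[2])
# lock boss in filter frame: intersect ray of disc centre with plane 21mm above sloping face
n=np.array([-np.sin(np.radians(28))*k,-np.sin(np.radians(28))*s,np.cos(np.radians(28))])
o,r=ray(i,c([(425,252),(412,282),(432,230),(366,237),(483,262)]))
# slope plane passes the front top edge (z=50 at -100)
A=np.array([f[0]-100*k,f[1]-100*s,50])
for off in(20,):
    X=o+r*(((A+n*off-o)@n)/(r@n))[:,None]; print(off,X.round(1))
X0=o+r*(((A-o)@n)/(r@n))[:,None]; print("marks",X0[3:].round(1),X0[3:].mean(0))
u=np.array([np.cos(np.radians(28))*k,np.cos(np.radians(28))*s,np.sin(np.radians(28))]);d=X[2]-X[1];w=np.cross(n,u)
print("n",n,"slot cw ang",-np.arctan2(d@w,d@u))
print("boss in-slope coords",(X[0]-A)@u,(X[0]-A)@w)
E
```

```text
[ 5.7400e+02 -4.1032e+01 -2.5100e-01] [-0.6 -0.3  0.7 -0.4  0.6  0.7 -0.8 -0.1]
[ 4.67168e+02  2.13552e+02 -3.60000e-01] [ 0.1 -0.4 -0.4  0.4  0.6  0.1 -0.3 -0.1]
20 [[559.2 -37.9 117.8]
 [539.3 -27.8 106.2]
 [573.7 -43.4 126. ]
 [571.5   4.7 118.5]
 [550.4 -79.8 118.8]]
marks [[575.5   5.2  97.9]
 [554.1 -80.6  98.1]] [564.82977014 -37.68535774  98.00579919]
n [-0.45478091  0.11652413  0.88294759] slot cw ang 0.15519990267631187
boss in-slope coords 106.7864920324269 -0.6593195891695968
```

```bash
python3 -m crank '{"delta_pos":[[0.03,-0.04,0],[0.06,-0.08,0],[0.09,-0.12,0],[0.12,-0.16,0],[0.15,-0.195,0]],"spin":[0,0,-2,-4,-5]}' -1 20
python3 -m crank '{"delta_pos":[[0.03,-0.04,0],[0.06,-0.08,0],[0.09,-0.12,0],[0.12,-0.16,0],[0.15,-0.195,0]],"spin":[0,0,0,0,0]}'
python3 -m crank '{"delta_pos":[[0,0,0],[0,0,0]],"spin":[0,0]}'
python3 - <<'E'
from h import *
i=arm.camera_info("wrist");f=arm.grab_frame("wrist")[:,:,::-1].copy()
s=arm.observe();print(s["position"],s["orientation"],s["clock"])
cv2.imwrite("pics/w1.png",cv2.resize(f,(768,576)));np.save("w1.npy",i["pose"])
c,k=np.cos(-.36),np.sin(-.36)
M=np.array([[22,5,146],[22,-5,146],[-22,-5,146],[-22,5,146],[45,30,40],[45,-30,40],[-45,-30,40],[-45,30,40]],float)
print((w2px(i,M@np.array([[c,k,0],[-k,c,0],[0,0,1]])+[467,213.5,0])*1.5).round(0).tolist())
E
```

```text
clock: 0.65
position: [316.9, 405.2, 251.7]
orientation: [-3.141, 0.0, 2.784]
force: [0.5, 0.5, -0.2]
opening: 92.0
finger_force: 0.0
clock: 1.15
position: [466.8, 210.2, 251.8]
orientation: [-3.142, 0.0, 2.785]
force: [0.8, 0.8, -0.7]
opening: 92.0
finger_force: 0.0
clock: 1.35
position: [466.4, 211.6, 251.5]
orientation: [-3.141, -0.0, 2.782]
force: [-0.3, 0.3, -0.1]
opening: 92.0
finger_force: 0.0
[465.56978413 212.91144997 251.49268474] [-3.14146604e+00 -7.67287667e-04  2.78521771e+00] 1.4
[[396.0, 326.0], [379.0, 326.0], [379.0, 253.0], [397.0, 253.0], [422.0, 305.0], [351.0, 305.0], [349.0, 197.0], [425.0, 197.0]]
```

View pics/w1.png

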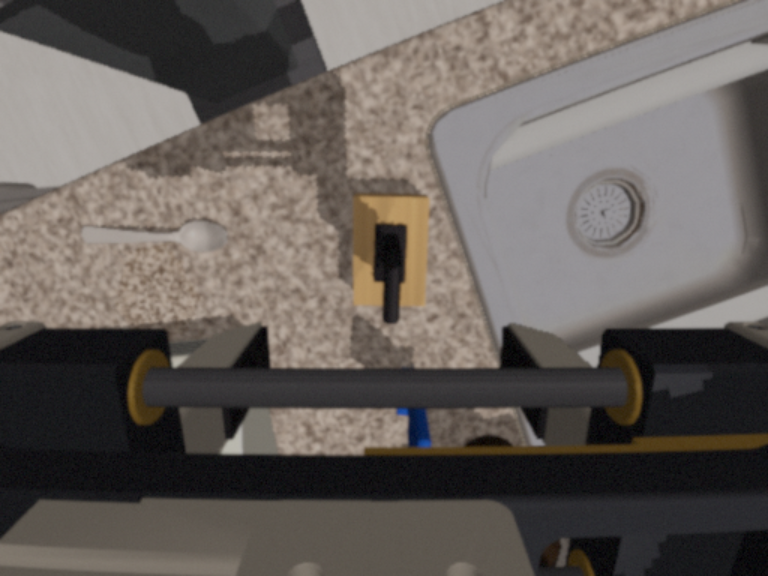

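The wrist view shows the black key's handle at (391,250–322), and the stand's corners at (354,195), (428,195), (427,305) and (353,306). That is about 3 mm toward +y from the estimate, with the yaw correct, so I correct, descend and grip.

```bash
python3 -m crank '{"delta_pos":[[0.002,0.003,-0.03],[0.002,0.003,-0.07],[0.002,0.003,-0.094],[0.002,0.003,-0.094]],"spin":[0,0,0,0]}' -1 20
python3 -m crank '{"delta_pos":[[0,0,0],[0,0,0],[0,0,0],[0,0,0],[0,0,0]],"spin":[0,0,0,0,0]}' 0.9 20
python3 -m crank '{"delta_pos":[[0,0,0],[0,0,0],[0,0,0]],"spin":[0,0,0]}'
```

```text
clock: 1.8
position: [464.9, 216.3, 154.8]
orientation: [-3.137, -0.004, 2.789]
force: [0.0, -0.9, 0.8]
opening: 91.7
finger_force: 0.0
clock: 2.3
position: [468.3, 215.7, 158.4]
orientation: [3.141, 0.001, 2.785]
force: [1.0, 0.1, 0.1]
opening: 56.8
finger_force: 0.0
clock: 2.6
position: [468.0, 215.5, 157.7]
orientation: [3.142, -0.0, 2.785]
force: [0.5, -0.7, -0.7]
opening: 32.1
finger_force: 0.0
```

```bash
python3 -m crank '{"delta_pos":[[0,0,0],[0,0,0],[0,0,0],[0,0,0]],"spin":[0,0,0,0]}'
python3 -m crank '{"delta_pos":[[0,0,0.008],[0,0,0.016],[0,0,0.016]],"spin":[0,0,0]}'
```

```text
clock: 3.0
position: [468.0, 215.5, 157.7]
orientation: [-3.142, 0.0, 2.785]
force: [0.1, -0.7, 1.1]
opening: 9.8
finger_force: 20.0
clock: 3.3
position: [468.7, 215.9, 175.2]
orientation: [3.14, 0.001, 2.785]
force: [0.5, -0.2, -0.8]
opening: 9.7
finger_force: 20.0
```

```bash
python3 -m crank '{"delta_pos":[[-0.0075,0.003,0],[-0.015,0.0055,0],[-0.0225,0.0085,0],[-0.03,0.0113,0],[-0.036,0.0137,-0.001]],"spin":[0,0,0,0,0]}'
python3 -m crank '{"delta_pos":[[-0.007,0.0026,-0.001],[-0.013,0.0048,-0.003],[-0.0192,0.0071,-0.0055],[-0.0192,0.0071,-0.0055]],"spin":[0,0,0,0]}'
python3 -m crank '{"delta_pos":[[0,0,0.03],[0,0,0.07],[0,0,0.07],[0,0,0.07]],"spin":[0,0,0,0]}'
python3 - <<'E'
from h import *
i=arm.camera_info("wrist");f=arm.grab_frame("wrist")[:,:,::-1].copy()
s=arm.observe();print(s["position"],s["orientation"],s["clock"])
g=arm.grab_frame("scene")[:,:,::-1]
a=cv2.resize(f,(400,300));b=cv2.resize(g[100:240,120:307],(400,300),interpolation=cv2.INTER_CUBIC)
cv2.imwrite("pics/w2.png",np.hstack([a,b]))
E
```

```text
clock: 3.8
position: [431.1, 229.6, 172.7]
orientation: [3.142, -0.0, 2.786]
force: [1.2, -0.3, -0.5]
opening: 10.0
finger_force: 20.0
clock: 4.2
position: [411.7, 236.7, 166.9]
orientation: [-3.141, -0.001, 2.787]
force: [1.2, -0.3, 0.1]
opening: 9.9
finger_force: 20.0
clock: 4.6
position: [412.9, 236.6, 237.6]
orientation: [3.14, 0.0, 2.786]
force: [-0.7, -0.5, -1.0]
opening: 9.9
finger_force: 20.0
[412.30975228 236.20519675 236.64708139] [-3.14111091e+00 -7.04780931e-04  2.78554477e+00] 4.65
```

View pics/w2.png

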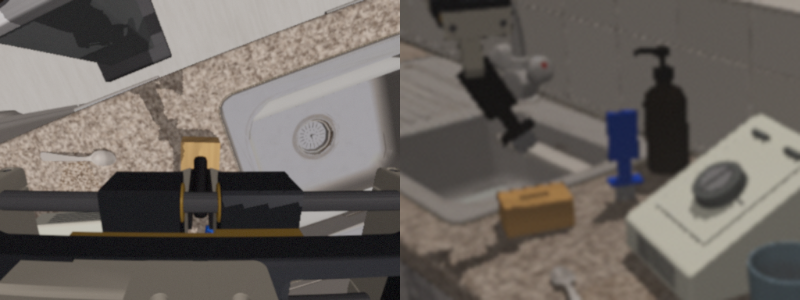

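Left: the key is held and leans forward. Right: the key leans about 30° with its collar near (515,133) in the mosaic, and the stand is empty. I check the lean by projection and work out the approach.

```bash
cat >> h.py <<'E'
def keypts(tcp,yaw,phi,L=(26,29,66,96,132),piv=125,drop=18.7):
    "points on key axis at L from tip; yaw = heading toward which the tip swings"
    h=np.array([np.cos(yaw),np.sin(yaw),0]);P=np.array(tcp)-[0,0,drop]
    d=np.sin(phi)*h+np.cos(phi)*np.array([0,0,-1.])
    return np.array([P+(piv-l)*d for l in L])
E
python3 - <<'E'
from h import *
i=arm.camera_info("scene")
for ph in(20,24,28,32,36):
    p=w2px(i,keypts([412.5,236.4,237],-.36,np.radians(ph),(0,29,64)))
    print(ph,((p-[120,100])*[400/187,300/140]+[400,0]).round(0).tolist())
g=arm.grab_frame("scene")[:,:,::-1]
cv2.imwrite("pics/s3.png",cv2.resize(g[110:180,140:210],(560,560),interpolation=cv2.INTER_CUBIC))
for ph in(24,28,32):
    p=w2px(i,keypts([412.5,236.4,237],-.36,np.radians(ph),(0,29,64)))
    print(ph,((p-[140,110])*8).round(0).tolist())
E
```

```text
20 [[517.0, 154.0], [507.0, 135.0], [494.0, 112.0]]
24 [[523.0, 150.0], [511.0, 133.0], [497.0, 110.0]]
28 [[528.0, 147.0], [516.0, 130.0], [500.0, 108.0]]
32 [[534.0, 143.0], [520.0, 127.0], [503.0, 106.0]]
36 [[539.0, 138.0], [524.0, 123.0], [506.0, 104.0]]
24 [[299.0, 482.0], [256.0, 415.0], [204.0, 331.0]]
28 [[320.0, 468.0], [273.0, 404.0], [215.0, 324.0]]
32 [[341.0, 453.0], [289.0, 392.0], [225.0, 317.0]]
```

View pics/s3.png

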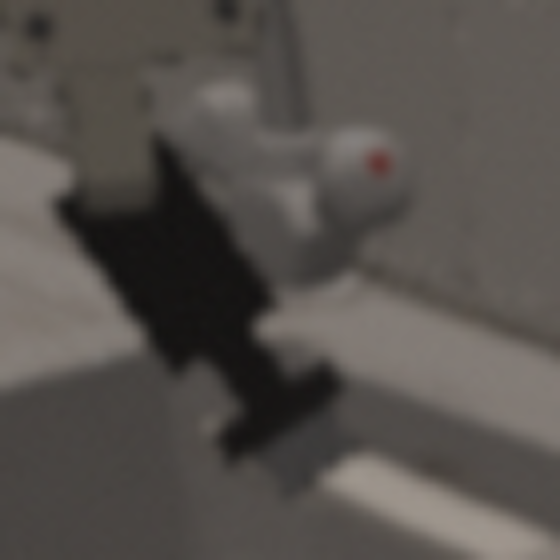

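The collar is near (280,412) and the tip near (315,472), so the lean is about 28° as wanted. Now I go above and beside the lock for a close look.

```bash
python3 -m crank '{"delta_pos":[[0,0,0.04],[0,-0.01,0.08],[0.025,-0.045,0.083],[0.05,-0.085,0.083],[0.075,-0.125,0.083]],"spin":[0,0,-1,-2,-4]}'
python3 -m crank '{"delta_pos":[[0.025,-0.035,0],[0.05,-0.065,0],[0.063,-0.091,0],[0.063,-0.091,0],[0.063,-0.091,0]],"spin":[0,0,0,0,0]}'
python3 - <<'E'
from h import *
i=arm.camera_info("wrist");f=arm.grab_frame("wrist")[:,:,::-1].copy()
s=arm.observe();print(s["position"],s["orientation"],s["clock"])
np.save("w3.npy",i["pose"]);cv2.imwrite("pics/w3raw.png",f)
cv2.imwrite("pics/w3.png",cv2.resize(f,(768,576),interpolation=cv2.INTER_CUBIC))
print(w2px(i,[[559,-38,118]])*1.5)
E
```

```text
clock: 5.25
position: [488.1, 110.1, 319.5]
orientation: [-3.141, -0.001, 2.716]
force: [0.9, 0.6, -0.9]
opening: 10.0
finger_force: 20.0
clock: 5.75
position: [550.4, 19.9, 318.9]
orientation: [-3.14, -0.002, 2.714]
force: [0.7, 1.1, -0.7]
opening: 9.9
finger_force: 20.0
[550.20371226  20.98511567 319.08762219] [-3.14072327e+00 -2.02979165e-03  2.71579671e+00] 5.8
[[323.90445669 294.67164468]]
```

View pics/w3.png

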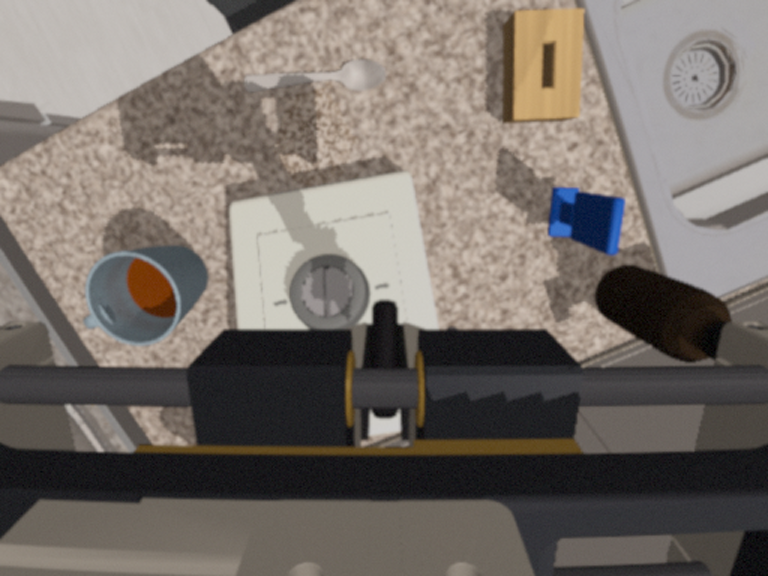

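The lock disc is centred at (327,289) against a predicted (324,295), and the slot is almost vertical in the image. The marks are at (281,302) and (382,286), and the empty pocket is at (548,65). One enlargement to read the slot.

```bash
python3 - <<'E'
import cv2
f=cv2.imread("pics/w3raw.png")[160:225,175:265]
cv2.imwrite("pics/w3c.png",cv2.resize(f,None,fx=8,fy=8,interpolation=cv2.INTER_CUBIC))
E
```

```text
(no output)
```

View pics/w3c.png

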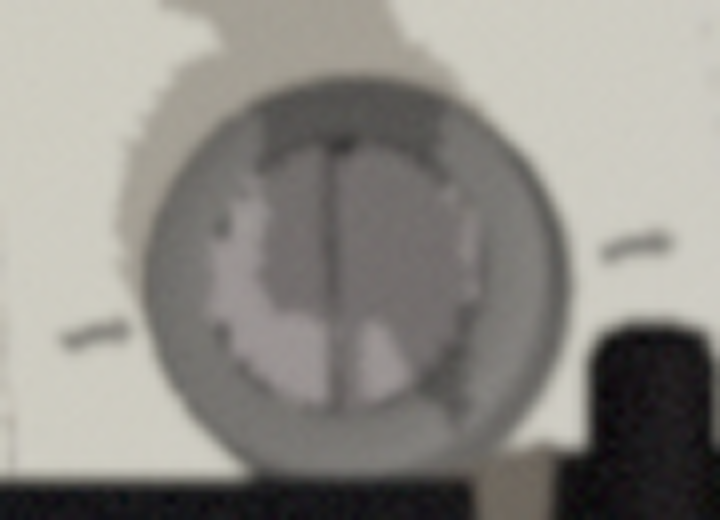

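The disc spans 208–480 by 140–412 in the crop, so its centre is (344,277). The slot runs from (342,145) to (340,410), and the marks are at (97,333) and (636,245). I fit the lock pose from both cameras.

```bash
python3 - <<'E'
from h import *
from scipy.optimize import least_squares as ls
it=arm.camera_info("top");iw=dict(arm.camera_info("wrist"));iw["pose"]=np.load("w3.npy")
cw=lambda P:np.array(P,float)/8+[175,160]-.4375
ct=lambda P:np.array(P,float)/4+[155,135]-.375
t=np.radians(28)
def fr(y):
    n=np.array([-np.sin(t)*np.cos(y),-np.sin(t)*np.sin(y),np.cos(t)]);u=np.array([np.cos(t)*np.cos(y),np.cos(t)*np.sin(y),np.sin(t)]);return n,u,np.cross(n,u)
def mod(v):
    n,u,w=fr(v[3]);F=v[:3]
    return [F,F+20.5*w,F-20.5*w,F-20*n+v[4]*w,F-20*n-v[4]*w]
PW=cw([(344,277),(208,277),(480,277),(97,333),(636,245)]);PT=ct([(425,252),(0,0),(0,0),(366,237),(483,262)])
def res(v,a,b):
    M=mod(v);r=[(w2px(iw,M)-PW)[[0,3,4]].ravel()*a,a*(np.diff(w2px(iw,M[1:3])[:,0])-np.diff(PW[1:3,0]))]
    r.append(((w2px(it,M)-PT)[[0,3,4]]).ravel()*b*2);return np.concatenate(r)
for a,b in((1,.01),(1,.5),(1,1),(.01,1)):
    s=ls(res,[559,-38,118,-.25,42],args=(a,b));print(a,b,s.x.round(3),s.fun.round(1))
s=ls(res,[559,-38,118,-.25,42],args=(1,.5)).x
n,u,w=fr(s[3]);o,r=ray(iw,cw([(342,145),(340,410)]));X=o+r*(((s[:3]-o)@n)/(r@n))[:,None]
d=X[0]-X[1];print("slot ends",X.round(1),"len",np.linalg.norm(d),"heading",np.arctan2(d[1],d[0]),"theta",-np.arctan2(d@w,d@u),"n",n.round(3))
iw2=iw
for m in ([548,65],):print("pocket",px2w(iw,np.array([m])/1.5,40))
E
```

```text
1 0.01 [ 1.19333051e+09 -1.34130744e+09 -5.41301110e+09 -2.58000000e-01
 -6.74681099e+08] [  1.8   1.   -0.7  -0.5  -0.8  -0.6 -34.    2.3  -0.4   3.7  -0.    0.8
  -0.7]
1 0.5 [562.368 -32.849 142.988   2.864  28.505] [  0.8   9.6   8.5  -6.2 -11.4  -2.1   1.6  -1.8  -2.7  21.7   7.7 -26.6
  -3.3]
1 1 [566.901 -40.738 118.216   2.465   6.   ] [ -0.8   8.8  28.9 -10.5 -29.3   2.8  -1.2   1.8  -5.3  30.7  11.9 -34.3
  -5.4]
0.01 1 [ 1.176952e+03 -5.860100e+01 -3.167504e+03 -2.440000e-01  1.476720e+02] [ 0.5 -0.3  1.  -0.4  0.1 -0.2 -0.4 -0.5 -0.1  0.2  0.   0.2  0. ]
slot ends [[531.9 -16.3 161. ]
 [570.8 -39.5 137.7]] len 50.82688090801321 heading 2.6050363856787113 theta 0.22960762715359007 n [ 0.451 -0.129  0.883]
pocket [[468.00188519 216.0426862   40.        ]]
```

```bash
python3 - <<'E'
from h import *
from scipy.optimize import least_squares as ls
it=arm.camera_info("top");iw=dict(arm.camera_info("wrist"));iw["pose"]=np.load("w3.npy")
cw=lambda P:np.array(P,float)/8+[175,160]-.4375
ct=lambda P:np.array(P,float)/4+[155,135]-.375
t=np.radians(28)
def fr(y):
    n=np.array([-np.sin(t)*np.cos(y),-np.sin(t)*np.sin(y),np.cos(t)]);u=np.array([np.cos(t)*np.cos(y),np.cos(t)*np.sin(y),np.sin(t)]);return n,u,np.cross(n,u)
def mod(v):
    n,u,w=fr(v[3]);F=v[:3]
    return [F,F+20.5*w,F-20.5*w,F-20*n+v[4]*w,F-20*n-v[4]*w]
PW=cw([(344,277),(480,277),(208,277),(636,245),(97,333)]);PT=ct([(425,252),(0,0),(0,0),(366,237),(483,262)])
def res(v,a,b):
    M=mod(v);r=[(w2px(iw,M)-PW)[[0,3,4]].ravel()*a,a*(np.diff(w2px(iw,M[1:3])[:,0])-np.diff(PW[1:3,0]))]
    r.append(((w2px(it,M)-PT)[[0,3,4]]).ravel()*b*2);return np.concatenate(r)
for a,b in((1,.01),(1,.5),(1,1),(.01,1)):
    s=ls(res,[559,-38,118,-.25,42],args=(a,b));print(a,b,s.x.round(3),s.fun.round(1))
s=ls(res,[559,-38,118,-.25,42],args=(1,.3)).x
n,u,w=fr(s[3]);o,r=ray(iw,cw([(342,145),(340,410)]));X=o+r*(((s[:3]-o)@n)/(r@n))[:,None]
d=X[1]-X[0];d=d*np.sign(d[0]);print(s.round(2),"slot ends",X.round(1),"len",np.linalg.norm(d),"heading",np.arctan2(d[1],d[0]),"theta",-np.arctan2(d@w,d@u),"n",n.round(3))
print("z=118 ray", px2w(iw,PW[:1],118))
E
```

```text
1 0.01 [ 5.54420e+02 -3.32120e+01  1.24792e+02 -2.61000e-01  4.31120e+01] [-0.5 -1.   0.3  0.6  0.3  0.5  0.1 -0.   0.  -0.  -0.  -0.   0. ]
1 0.5 [ 5.56248e+02 -3.53250e+01  1.16961e+02 -2.59000e-01  4.41110e+01] [-0.6 -0.8  0.2  0.6  0.2  0.6  1.  -0.9  1.1  0.1 -0.5 -0.1 -0. ]
1 1 [ 5.56874e+02 -3.59510e+01  1.14779e+02 -2.54000e-01  4.43220e+01] [-0.6 -0.7  0.1  0.6  0.3  0.9  1.2 -1.3  2.   0.4 -0.9  0.4 -0.4]
0.01 1 [ 1.113450e+03 -5.631400e+01 -2.831197e+03 -2.440000e-01  1.370860e+02] [ 0.5 -0.3  0.3 -0.3  0.7 -0.3  0.3 -0.5 -0.   0.2  0.   0.2 -0. ]
[ 5.5559e+02 -3.4590e+01  1.1967e+02 -2.6000e-01  4.3780e+01] slot ends [[539.9 -27.7 110.7]
 [573.  -41.8 129.6]] len 40.59932741576534 heading -0.4024209560653111 theta 0.12537959913031202 n [-0.454  0.121  0.883]
z=118 ray [[557.2555379  -34.92242992 118.        ]]
```

```bash
python3 -m crank '{"delta_pos":[[-0.03,-0.015,0],[-0.0525,-0.031,-0.02],[-0.0525,-0.031,-0.045],[-0.0525,-0.031,-0.062],[-0.0525,-0.031,-0.062]],"spin":[0,1.5,1.5,1.5,1.5]}'
python3 -m crank '{"delta_pos":[[0.0017,-0.0007,-0.0035],[0.0035,-0.0015,-0.007],[0.0052,-0.0022,-0.0106],[0.0052,-0.0022,-0.0106]],"spin":[0,0,0,0]}'
for k in 1 2 3; do python3 -m crank '{"delta_pos":[[0.0006,-0.0003,-0.0013],[0.0013,-0.0005,-0.0026],[0.0013,-0.0005,-0.0026]],"spin":[0,0,0]}'; done
```

```text
clock: 6.3
position: [496.3, -9.1, 256.2]
orientation: [-3.14, -0.004, 2.744]
force: [-1.2, -0.7, -1.7]
opening: 9.9
finger_force: 20.0
clock: 6.7
position: [503.8, -12.9, 247.6]
orientation: [-3.142, 0.0, 2.742]
force: [0.8, 0.4, -1.0]
opening: 9.7
finger_force: 20.0
clock: 7.0
position: [504.8, -13.4, 245.0]
orientation: [-3.142, -0.0, 2.742]
force: [0.5, 0.6, -0.1]
opening: 10.0
finger_force: 20.0
clock: 7.3
position: [506.1, -13.8, 242.3]
orientation: [-3.142, -0.0, 2.742]
force: [-0.8, -0.7, -1.1]
opening: 9.7
finger_force: 20.0
clock: 7.6
position: [507.4, -14.4, 239.6]
orientation: [-3.141, -0.0, 2.742]
force: [-1.0, -0.1, -1.2]
opening: 9.7
finger_force: 20.0
```

```bash
for k in 1 2 3; do python3 -m crank '{"delta_pos":[[0.0005,-0.0002,-0.0009],[0.0009,-0.0004,-0.0018],[0.0009,-0.0004,-0.0018]],"spin":[0,0,0]}' | grep -E 'posi|force'; done
python3 - <<'E'
from h import *
g=arm.grab_frame("scene")[:,:,::-1]
cv2.imwrite("pics/s4.png",cv2.resize(g[120:250,200:340],(700,650),interpolation=cv2.INTER_CUBIC)[:600])
E
```

```text
position: [508.3, -14.6, 238.1]
force: [-1.3, 1.4, 1.3]
finger_force: 20.0
position: [509.2, -15.0, 236.3]
force: [-2.9, 1.6, 3.1]
finger_force: 20.0
position: [510.1, -15.5, 234.4]
force: [-3.0, 2.2, 4.7]
finger_force: 20.0
```

View pics/s4.png

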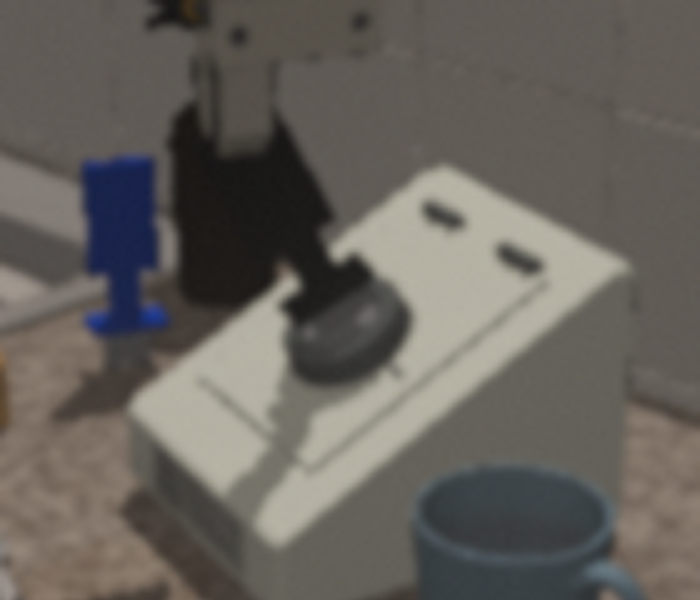

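The key stands in the disc with its collar at (325,290) and its lean matching the slope, and the contact force has risen to about 6 N at the expected depth. I keep pressing.

```bash
for k in 1 2 3; do python3 -m crank '{"delta_pos":[[0.0005,-0.0001,-0.0009],[0.0009,-0.0003,-0.0018],[0.0009,-0.0003,-0.0018]],"spin":[0,0,0]}' | grep -E 'posi|force'; done; python3 -c "
from rig import arm;s=arm.observe();print(s['force'],s['torque'])"
```

```text
position: [510.9, -15.7, 232.7]
force: [-3.0, 1.1, 6.6]
finger_force: 20.0
position: [511.6, -15.6, 231.6]
force: [-8.0, 3.2, 15.9]
finger_force: 20.0
position: [512.4, -15.5, 230.5]
force: [-11.3, 4.4, 24.0]
finger_force: 20.0
[-11.33801792   4.40750842  24.03402219] [1.00842207 2.54237146 0.02972374]
```

The disc reached its stop (the force rose sharply at z≈232). I back off slightly and begin the clockwise turn, moving toward the lock axis.

```bash
python3 -m crank '{"delta_pos":[[-0.001,0.0,0.0012],[-0.0015,-0.001,0.0018],[-0.0015,-0.001,0.0018]],"spin":[0,0,0]}' | grep -E 'posi|force'
python3 -m crank '{"delta_pos":[[0,-0.0005,0],[-0.0005,-0.001,0],[-0.0005,-0.0015,0],[-0.001,-0.002,0],[-0.001,-0.002,0]],"spin":[-3,-6,-9,-12,-12]}' | grep -E 'posi|force|ori|opening'; python3 -c "
from rig import arm;s=arm.observe();print(s['force'],s['torque'],s['joints'])"
```

```text
position: [511.4, -17.0, 231.3]
force: [-2.9, 3.0, 6.5]
finger_force: 20.1
position: [511.1, -18.4, 231.4]
orientation: [3.139, 0.001, 2.532]
force: [-2.8, 3.7, 7.1]
opening: 10.4
finger_force: 21.0
[-2.83451847  3.65654824  7.13211386] [1.15294103 0.1954805  0.25710664] [-0.43841493  0.27808421  0.46779246  1.90391327 -0.14998236  0.99147247
  1.05693783]
```

```bash
python3 -m crank '{"delta_pos":[[0,-0.0005,-0.0005],[-0.0005,-0.001,-0.001],[-0.0005,-0.001,-0.001],[-0.001,-0.0015,-0.001],[-0.001,-0.0015,-0.001]],"spin":[-3,-6,-9,-12,-12]}' | grep -E 'posi|force|ori|opening'; python3 -c "
from rig import arm;s=arm.observe();print(s['force'],s['torque'])"
```

```text
position: [510.5, -20.0, 230.6]
orientation: [3.139, 0.001, 2.322]
force: [-0.6, 3.7, 8.8]
opening: 11.7
finger_force: 21.9
[-0.62586713  3.67605715  8.83242586] [1.08857257 0.0074687  0.16356874]
```

```bash
python3 -m crank '{"delta_pos":[[0,0,0],[-0.0005,-0.0005,0],[-0.0005,-0.0005,0],[-0.001,-0.001,0],[-0.001,-0.001,0]],"spin":[-4,-8,-12,-16,-16]}' | grep -E 'posi|force|ori|opening'; python3 -c "
from rig import arm;s=arm.observe();print(s['force'],s['torque'])"
python3 -m crank '{"delta_pos":[[0,0,0],[0,0,0],[0,0,0],[0,0,0],[0,0,0]],"spin":[-3,-6,-9,-12,-12]}' | grep -E 'posi|force|ori|opening'; python3 -c "
from rig import arm;s=arm.observe();print(s['force'],s['torque'])"
```

```text
position: [509.6, -21.2, 230.7]
orientation: [3.139, 0.001, 2.042]
force: [-1.7, 3.5, 8.9]
opening: 13.5
finger_force: 22.3
[-1.66887192  3.49421856  8.89423928] [ 8.40436676e-01 -7.75640952e-04  2.67507407e-01]
position: [509.7, -21.4, 230.7]
orientation: [3.139, 0.0, 1.833]
force: [-1.6, 1.9, 8.7]
opening: 13.9
finger_force: 22.2
[-1.62353131  1.87794266  8.74042946] [ 0.687462   -0.05556573  0.13928877]
```

```bash
python3 -m crank '{"delta_pos":[[0,0,0],[0,0,0],[0,0,0],[0,0,0],[0,0,0]],"spin":[-4,-8,-12,-16,-16]}' | grep -E 'posi|force|ori|opening'; python3 -c "
from rig import arm;s=arm.observe();print(s['force'],s['torque'])"
python3 -m crank '{"delta_pos":[[0,0,0],[0,0,0],[0,0,0],[0,0,0],[0,0,0]],"spin":[-3,-6,-9,-12,-12]}' | grep -E 'posi|force|ori|opening'; python3 -c "
from rig import arm;s=arm.observe();print(s['force'],s['torque'])"
```

```text
position: [509.6, -21.7, 230.6]
orientation: [3.139, -0.0, 1.553]
force: [-0.7, 1.0, 8.6]
opening: 15.0
finger_force: 21.8
[-0.68183495  1.04691406  8.60447967] [ 0.39598689 -0.00631648  0.09607681]
position: [509.5, -21.9, 230.6]
orientation: [3.139, -0.001, 1.344]
force: [-1.7, 1.4, 9.7]
opening: 14.6
finger_force: 21.4
[-1.70708754  1.42357996  9.68966739] [0.25149509 0.12505309 0.07924544]
```

```bash
for k in 1 2 3; do python3 -m crank '{"delta_pos":[[0,0,0],[0,0,0],[0,0,0]],"spin":[-2,-4,-4]}' | grep -E 'ori|opening'; python3 -c "
from rig import arm;s=arm.observe();print(s['force'],s['torque'])"; done
```

```text
orientation: [3.139, -0.001, 1.275]
opening: 15.1
[-1.64560951  0.84579596  7.16086617] [0.22128888 0.1329507  0.15118069]
orientation: [3.139, -0.001, 1.205]
opening: 14.9
[-0.97112125  2.32980265  8.22077986] [0.26847055 0.124679   0.2902071 ]
orientation: [3.14, -0.001, 1.136]
opening: 14.9
[-1.85144874  1.77354995  8.54503185] [0.29697039 0.21103878 0.36512169]
```

The torque about z is rising at about 92° of spin, so the hard stop is reached. I let the disc spring out along the lock axis.

```bash
for k in 1 2; do python3 -m crank '{"delta_pos":[[-0.0008,0.0002,0.0015],[-0.0016,0.0004,0.003],[-0.0016,0.0004,0.003]],"spin":[0,0,0]}' | grep -E 'posi|ori|opening'; python3 -c "
from rig import arm;s=arm.observe();print(s['force'],s['torque'],s['clock'])"; done
python3 -m crank '{"delta_pos":[[-0.0004,0.0001,0.0008],[-0.0004,0.0001,0.0008]],"spin":[5,7]}' | grep -E 'posi|ori|opening'; python3 -c "
from rig import arm;s=arm.observe();print(s['force'],s['torque'],s['clock'])"
python3 - <<'E'
from h import *
g=arm.grab_frame("scene")[:,:,::-1]
cv2.imwrite("pics/s5.png",cv2.resize(g[120:240,200:340],(700,600),interpolation=cv2.INTER_CUBIC))
E
```

```text
position: [507.8, -21.5, 233.6]
orientation: [3.139, -0.001, 1.137]
opening: 15.1
[0.94011162 1.07519305 6.70606041] [ 0.2436249  -0.05302325  0.25297937] 13.95
position: [505.9, -21.1, 236.3]
orientation: [3.14, -0.001, 1.137]
opening: 15.3
[1.05744349 0.83519685 4.06116312] [ 0.20648722 -0.31311057  0.34331861] 14.25
position: [505.3, -21.6, 236.7]
orientation: [3.14, 0.0, 1.261]
opening: 15.1
[ 2.5204294  -1.06099493  0.61519898] [-0.39123142 -0.53322558 -0.02905022] 14.45
```

View pics/s5.png

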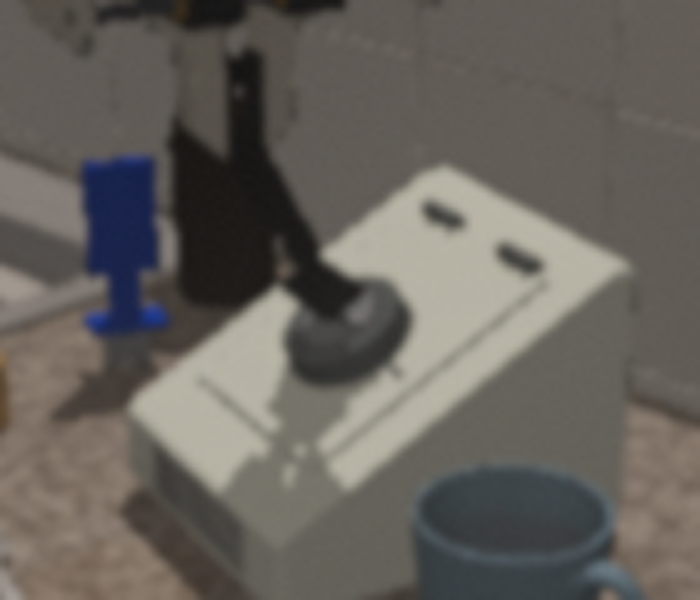

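The key now points across the slope with its handle edge-on at (270,160), and the force has fallen to near zero, so the disc has sprung out. I draw the key out along the axis.

```bash
for k in 1 2 3; do python3 -m crank '{"delta_pos":[[-0.0015,0.0004,0.003],[-0.003,0.0008,0.0058],[-0.003,0.0008,0.0058]],"spin":[0.5,1,1]}' | grep -E 'posi|opening'; python3 -c "
from rig import arm;s=arm.observe();print(s['force'],s['torque'],s['clock'])"; done
python3 -m crank '{"delta_pos":[[-0.005,0.001,0.01],[-0.015,0.001,0.04],[-0.02,0.001,0.08],[-0.02,0.001,0.08],[-0.02,0.001,0.08]],"spin":[0,0,0,0,0]}' | grep -E 'posi|ori|opening'
python3 - <<'E'
from h import *
iw=arm.camera_info("wrist");f=arm.grab_frame("wrist")[:,:,::-1].copy();np.save("w6.npy",iw["pose"])
g=arm.grab_frame("scene")[:,:,::-1].copy();cv2.imwrite("pics/s6raw.png",g)
t=arm.grab_frame("top")[:,:,::-1].copy();cv2.imwrite("pics/t6raw.png",t);cv2.imwrite("pics/w6raw.png",f)
a=cv2.resize(g[60:240,150:330],(400,400),interpolation=cv2.INTER_CUBIC);b=cv2.resize(f[60:384,100:424],(400,400));
cv2.imwrite("pics/m6.png",np.hstack([a,b]))
s=arm.observe();print(s["position"],s["orientation"],s["clock"])
E
```

```text
position: [501.8, -20.3, 242.8]
opening: 14.9
[ 0.97258542 -1.1636783   1.22334854] [-0.31261812 -0.54326283  0.02031433] 14.8
position: [498.0, -19.2, 248.3]
opening: 9.4
[-0.24768336  1.0161363  -1.0237884 ] [-0.09745488  0.10323057  0.01512263] 15.1
position: [495.6, -18.6, 254.4]
opening: 9.6
[ 0.0038811   0.52461681 -0.57975486] [-0.18887044  0.00632547 -0.02843061] 15.4
position: [475.9, -17.5, 335.0]
orientation: [3.14, -0.002, 1.311]
opening: 9.3
[475.09424489 -17.52256621 333.13774879] [-3.14003694e+00  8.05431476e-04  1.31069504e+00] 16.05
```

View pics/m6.png

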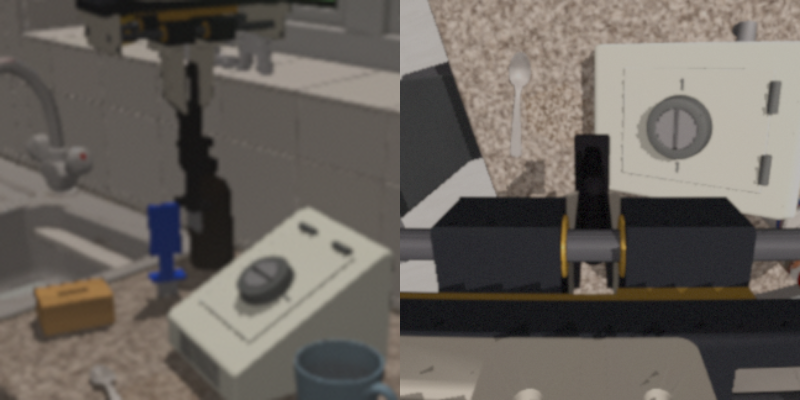

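Left: the key hangs almost upright, from (192,90) to about (195,225). Right: the slot at (677,130) is in line with both marks and flush, so the lock is turned to its end and out. That was one picture more than the ten allowed; I miscounted, and I'll view no more and check the key's lean numerically instead.

```bash
python3 - <<'E'
from h import *
g=cv2.imread("pics/s6raw.png").max(2).astype(int);w=cv2.imread("pics/w6raw.png").max(2).astype(int)
for r in range(100,172,4):
    print(r,g[r,222:262].tolist())
for r in range(158,200,4): print("w",r,"".join("#" if v<45 else "." for v in w[r,225:290]))
iw=dict(arm.camera_info("wrist"));iw["pose"]=np.load("w6.npy");i=arm.camera_info("scene")
h=np.array([np.cos(-1.831),np.sin(-1.831),0]);c=np.array([-h[1],h[0],0]);P=np.array([475.1,-17.5,314.5])
for ph in(-20,-10,0,10,20):
    a=np.radians(ph);d=np.sin(a)*h-np.cos(a)*np.array([0,0,1]);x=np.cos(a)*h+np.sin(a)*np.array([0,0,1])
    pt=lambda X,Y,l:P+(125-l)*d+X*x+Y*c
    q=[pt(0,0,0),pt(0,0,29),pt(24,0,29),pt(-24,0,29),pt(22,0,60),pt(-22,0,60)]
    print(ph,"scene",w2px(i,q).round(0).tolist(),"wrist",w2px(iw,q).round(0).tolist())
E
```

```text
100 [87, 78, 76, 77, 79, 81, 82, 83, 83, 83, 78, 73, 71, 53, 31, 23, 31, 50, 71, 80, 83, 82, 79, 76, 84, 92, 94, 92, 93, 92, 92, 92, 92, 92, 92, 93, 92, 92, 92, 92]
104 [94, 84, 79, 75, 78, 81, 82, 82, 84, 82, 79, 75, 68, 49, 30, 23, 31, 50, 70, 81, 82, 83, 84, 86, 91, 93, 91, 89, 91, 92, 92, 93, 93, 93, 93, 93, 93, 94, 93, 93]
108 [93, 94, 94, 93, 90, 80, 68, 62, 68, 76, 79, 71, 49, 27, 23, 21, 23, 26, 46, 70, 84, 89, 93, 95, 94, 94, 91, 88, 89, 92, 93, 92, 93, 92, 94, 93, 93, 93, 93, 93]
112 [91, 95, 94, 94, 94, 94, 86, 63, 38, 25, 26, 27, 24, 20, 21, 20, 21, 25, 45, 74, 91, 94, 93, 94, 93, 94, 95, 93, 92, 93, 92, 92, 92, 93, 93, 93, 92, 94, 93, 92]
116 [92, 93, 94, 94, 92, 91, 95, 89, 63, 34, 21, 21, 21, 21, 21, 22, 21, 23, 46, 74, 91, 95, 94, 94, 93, 93, 93, 93, 93, 92, 93, 93, 93, 93, 94, 93, 93, 93, 93, 93]
120 [91, 93, 94, 94, 94, 95, 94, 84, 57, 31, 23, 21, 22, 20, 21, 22, 21, 24, 42, 68, 79, 86, 96, 98, 95, 91, 93, 95, 94, 93, 94, 94, 94, 94, 93, 93, 94, 93, 94, 93]
124 [93, 94, 93, 94, 94, 94, 85, 60, 34, 22, 22, 21, 21, 22, 21, 21, 22, 23, 23, 22, 20, 22, 26, 45, 75, 90, 9
[... 3020 characters left out ...]
0, 172.0], [256.0, 196.0], [256.0, 146.0], [256.0, 212.0], [256.0, 161.0]]
0 scene [[236.0, 161.0], [236.0, 149.0], [240.0, 152.0], [231.0, 146.0], [239.0, 139.0], [231.0, 134.0]] wrist [[256.0, 182.0], [256.0, 190.0], [256.0, 215.0], [256.0, 164.0], [256.0, 226.0], [256.0, 174.0]]
10 scene [[240.0, 163.0], [239.0, 151.0], [243.0, 152.0], [234.0, 150.0], [242.0, 138.0], [233.0, 136.0]] wrist [[256.0, 203.0], [256.0, 208.0], [256.0, 234.0], [256.0, 182.0], [256.0, 241.0], [256.0, 187.0]]
20 scene [[244.0, 164.0], [242.0, 151.0], [246.0, 150.0], [238.0, 152.0], [244.0, 136.0], [235.0, 138.0]] wrist [[256.0, 225.0], [256.0, 226.0], [256.0, 253.0], [256.0, 200.0], [256.0, 256.0], [256.0, 201.0]]
```

The wrist and scene profiles agree: the key is about 2–3° off vertical, with its tip about 5 mm ahead along its width. I carry it to the stand with that correction.

```bash
python3 -m crank '{"delta_pos":[[-0.001,0.02,0],[-0.003,0.045,0],[-0.005,0.07,0],[-0.007,0.095,0],[-0.008,0.12,0]],"spin":[8,16,24,32,40]}' |grep -E 'posi|ori'
python3 -m crank '{"delta_pos":[[-0.001,0.03,0],[-0.002,0.06,0],[-0.003,0.09,0],[-0.004,0.115,0],[-0.004,0.115,0]],"spin":[8,16,24,32,40]}' |grep -E 'posi|ori'
python3 -m crank '{"delta_pos":[[0,0,0],[0,0,-0.04],[0,0,-0.08],[0,0,-0.105],[0,0,-0.105]],"spin":[4.3,4.3,4.3,4.3,4.3]}' |grep -E 'posi|ori'
python3 - <<'E'
from h import *
iw=arm.camera_info("wrist");f=arm.grab_frame("wrist")[:,:,::-1].copy();s=arm.observe();cv2.imwrite("pics/w7raw.png",f)
w=f.max(2)
for r in range(150,200,3): print("w",r,"".join("#" if v<45 else "." for v in w[r,225:290]))
print(s["position"],s["orientation"],s["opening"],w2px(iw,[[468,216,40]]))
i=arm.camera_info("scene");g=arm.grab_frame("scene")[:,:,::-1].max(2)
T=s["position"];P=T-[0,0,18.7];h=np.array([np.cos(-.36),np.sin(-.36),0])
for ph in(-5,0,5):
    a=np.radians(ph);d=np.sin(a)*h-np.cos(a)*np.array([0,0,1]);x=np.cos(a)*h+np.sin(a)*np.array([0,0,1])
    q=[P+125*d,P+96*d+24*x,P+96*d-24*x,P+65*d+22*x,P+65*d-22*x];print(ph,w2px(i,q).round(1).tolist(),w2px(iw,q).round(0)[:,1])
p=w2px(i,[P-[0,0,96]])[0].astype(int)
for r in range(p[1]-24,p[1]+16,2):print(r,p[0]-22,"".join("#" if v<36 else "." for v in g[r,p[0]-22:p[0]+30]))
E
```

```text
position: [467.0, 103.2, 332.9]
orientation: [-3.139, 0.0, 2.014]
position: [462.5, 221.4, 332.3]
orientation: [-3.14, -0.002, 2.718]
position: [461.2, 216.0, 225.0]
orientation: [-3.134, -0.005, 2.782]
w 150 .................................................................
w 153 .................................................................
w 156 .................................................................
w 159 .................................................................
w 162 .................................................................
w 165 .................................................................
w 168 .................................................................
w 171 .................####################.####.......................
w 174 .................###################.#....#......................
w 177 .................###############.##.#............................
w 180 .................#####################...........................
w 183 ..................#####################..........................
w 186 ..................#########
[... 1317 characters left out ...]
###..........................
161 156 .....................#####..........................
163 156 .....................######.........................
165 156 ......................######........................
167 156 .....................###########....................
169 156 .................############.......................
171 156 ....................................................
173 156 ....................................................
175 156 ....................................................
177 156 ....................................................
179 156 ....................................................
181 156 ....................................................
```

```bash
python3 -m crank '{"delta_pos":[[-0.001,0.0005,0],[-0.001,0.0005,-0.02],[-0.001,0.0005,-0.034],[-0.001,0.0005,-0.034],[-0.001,0.0005,-0.034]],"spin":[0,0,0,0,0]}' |grep -E 'posi|ori|force'
python3 -m crank '{"delta_pos":[[0,0,-0.004],[0,0,-0.008],[0,0,-0.012],[0,0,-0.012]],"spin":[0,0,0,0]}' |grep -E 'posi|ori|force'
```

```text
position: [463.3, 218.2, 196.2]
orientation: [3.14, 0.001, 2.782]
force: [-0.3, 0.9, -1.4]
finger_force: 20.0
position: [462.4, 217.7, 182.6]
orientation: [-3.141, -0.0, 2.782]
force: [-0.7, -0.5, -0.7]
finger_force: 20.0
```

```bash
for k in 1 2 3; do python3 -m crank '{"delta_pos":[[0,0,-0.003],[0,0,-0.005],[0,0,-0.005]],"spin":[0,0,0]}' |grep -E 'posi|^force'; done
```

```text
position: [462.5, 217.8, 177.7]
force: [0.8, 0.2, -0.9]
position: [462.5, 217.8, 172.7]
force: [-0.0, 0.1, -1.4]
position: [462.5, 217.8, 167.7]
force: [0.3, 0.3, -0.5]
```

```bash
for k in 1 2; do python3 -m crank '{"delta_pos":[[0.001,-0.0003,-0.002],[0.002,-0.0007,-0.004],[0.002,-0.0007,-0.004]],"spin":[0,0,0]}' |grep -E 'posi|^force'; done;  python3 -m crank '{"delta_pos":[[0,0,-0.001],[0,0,-0.001]],"spin":[0,0]}'
```

```text
position: [464.8, 217.0, 163.8]
force: [0.4, 0.3, -1.2]
position: [468.3, 216.4, 161.1]
force: [0.2, -1.7, 9.4]
clock: 20.25
position: [469.0, 216.5, 160.9]
orientation: [3.138, 0.003, 2.781]
force: [0.3, -3.3, 15.4]
opening: 9.6
finger_force: 20.1
```

```bash
python3 -m crank '{"delta_pos":[[0,0,0.001],[0,0,0.0015],[0,0,0.0015]],"spin":[0,0,0]}' - 3 |grep -E 'posi|force|opening'
python3 -m crank '{"delta_pos":[[0,0,0],[0,0,0],[0,0,0],[0,0,0],[0,0,0]],"spin":[0,0,0,0,0]}' -0.2 |grep -E 'posi|force|opening'
python3 -m crank '{"delta_pos":[[0,0,0],[0,0,0]],"spin":[0,0]}' |grep -E 'posi|force|opening'
python3 - <<'E'
from h import *
i=arm.camera_info("scene");f=arm.grab_frame("scene")[:,:,::-1];cv2.imwrite("pics/s8raw.png",f);g=f.max(2)
h=np.array([np.cos(-.36),np.sin(-.36),0]);B=np.array([468,216,0.])
for z in (0,2,4):
    print(z,w2px(i,[B+[0,0,40],B+[0,0,43+z],B+h*24+[0,0,43+z],B-h*24+[0,0,43+z],B+h*22+[0,0,74+z],B-h*22+[0,0,74+z],B+[0,0,146+z]]).round(1).tolist())
p=w2px(i,[B+[0,0,43]])[0].astype(int)
for r in range(p[1]-42,p[1]+8,2):print(r,p[0]-22,"".join("#" if v<36 else "." for v in g[r,p[0]-22:p[0]+30]))
E
```

```text
position: [467.1, 216.5, 160.8]
force: [1.2, -1.3, 5.1]
opening: 9.9
finger_force: 3.0
position: [466.6, 216.5, 160.4]
force: [0.3, -1.2, 0.4]
opening: 45.8
finger_force: 0.0
position: [466.7, 216.5, 160.5]
force: [0.1, 0.5, -0.7]
opening: 54.6
finger_force: 0.0
0 [[182.3, 190.7], [182.3, 189.7], [190.6, 188.3], [173.8, 191.2], [189.0, 178.4], [173.4, 181.0], [178.8, 155.4]]
2 [[182.3, 190.7], [182.2, 189.1], [190.5, 187.7], [173.7, 190.5], [188.9, 177.8], [173.3, 180.3], [178.8, 154.7]]
4 [[182.3, 190.7], [182.1, 188.5], [190.5, 187.0], [173.7, 189.9], [188.9, 177.1], [173.3, 179.6], [178.7, 154.0]]
147 160 ....................................................
149 160 ..............#.....................................
151 160 ..............##....................................
153 160 ..............##....................................
155 160 ..............##....................................
157 160 ..............##....................................
159 160 .............###...........#........................
161 160 ..............###..........#........................
163 
[... 332 characters left out ...]
######.......................
175 160 ...............##############.......................
177 160 ...............##############.......................
179 160 ................##########..........................
181 160 ....................######..........................
183 160 ....................######..........................
185 160 .....................#####..........................
187 160 .....................######.........................
189 160 ....................###########.....................
191 160 .................#########..........................
193 160 ....................................................
195 160 ....................................................
```

```bash
python3 -m crank '{"delta_pos":[[0,0,0.02],[0,0,0.06],[0,0,0.1],[0,0,0.14],[0,0,0.14]],"spin":[0,0,0,0,0]}' -0.2 |grep -E 'posi|force|opening'
python3 - <<'E'
from h import *
f=arm.grab_frame("scene")[:,:,::-1];cv2.imwrite("pics/s9raw.png",f);t=arm.grab_frame("top")[:,:,::-1]
a=cv2.imread("pics/scene0.png").max(2);g=f.max(2)
for r in range(152,196,3):print(r,"".join("#" if v<36 else "." for v in a[r,160:205]),"".join("#" if v<36 else "." for v in g[r,160:205]))
d=cv2.absdiff(cv2.imread("pics/scene0.png"),f).max(2)
for n,(x0,x1,y0,y1) in dict(mug=(280,335,210,268),tinjar=(343,400,195,245),blue=(215,235,148,190),lock=(255,285,172,198),stand=(164,204,188,212)).items(): print(n,(d[y0:y1,x0:x1]>25).mean().round(3))
s=arm.observe();print(s["position"],s["clock"])
E
```

```text
position: [469.1, 217.3, 305.7]
force: [0.5, -0.4, 0.5]
opening: 55.0
finger_force: 0.0
152 ............................................. .............................................
155 ............................................. .............................................
158 ............###############.................. .............###############.................
161 .............##############.................. ..............##############.................
164 ..............#############.................. ...............#############.................
167 .............###############................. ..............###############................
170 ..............##############................. ...............##############................
173 ..............##############................. ...............##############................
176 ..............##############................. ...............##############................
179 ...............###########................... ................##########...................
182 ...................######.................... ....................######...................
185 ....................#####.................... .....................#####...................
188 ....................#########................ .....................#########...............
191 ................#########.................... .................#########...................
194 ............................................. .............................................
mug 0.0
tinjar 0.0
blue 0.0
lock 0.009
stand 0.022
[467.00874166 216.68665673 301.20380569] 21.9
```

The key is home: its profile matches the start within 1 px, and the bystanders are unchanged.

```bash
python3 -c "
from rig import arm;print(arm.hand_in())"
```

```text
the job is handed in; nothing more can be done
None
```

The hatch is locked, with the slot in line with the marks and the disc sprung back out, and the key is back in its stand, blade down and released; I handed in at about 22 s and viewed 11 pictures, one over the limit of 10.

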